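# Open the child-resistant tablet canister

## Task

Open the steel canister with the red bar on its cap, the dishwasher tablets: push its child-resistant cap down hard, keep it pressed while you turn it anticlockwise (seen from above) about a sixth of a turn, then let go so that the cap springs up and stands open. Leave the look-alike canister with the black bar and the blue pitcher where they stand.

Things in the scene. Friction and masses are not known exactly. Their poses are not given: they have to be found in the camera images.
- red_bar (a point): Grip point of the red bar (mm: 70 long, 16 thick, 34 high) on the cap of the steel tablet canister (100 wide, foot clamped to the slate, cannot turn): on the cap's axis, 10 mm under the bar's top, 24 mm above the cap's disc (94 wide, red face). z up, x along the bar, turns with it. Height over slate: shut 148 mm; pressed down up to 7.5 mm lower, by a spring of 10 to 16 N; open 6 mm higher.
- cap_turn (a joint): Turn of the red-barred cap, rad: 0 locked, growing anticlockwise seen from above, hard stop at 1.25; stays where left. Unless the cap is held at least 5 mm down, a hidden tooth stops it after about 0.1 rad. The tooth is passed at about 0.85; let go beyond that, the cap springs up by itself to its open height and so stays open.
- coffee: Bystander: loose steel canister of nearly the same shape and size (100 mm wide, 152 mm high over its bar) with a black bar and black-faced cap and no foot ring, 0.9 kg. Origin at the centre of its underside, z up.
- pitcher: Bystander: loose blue ceramic pitcher, 170 mm high, 112 mm wide, with a handle that reaches 96 mm from its axis along its own +y, 0.8 kg. Origin at the centre of its underside, z up.

How it is judged:
By the outcome, as a careful person would: the job done as asked, in the order asked, and still so for the second after the job is handed in, with the robot touching nothing.
It also fails if it takes over 32 s, if anything falls off the work surface, if the arm or the gripper's body presses on something with over 40 N, if the wrist force passes 120 N, or if a joint passes its speed limit or range.

## Robot

A 7-joint arm with a two-finger parallel gripper is mounted at the origin on the work surface. World frame = base frame: x ahead of the robot, y to its left, z up, the work surface at z = 0. Lengths are in m, angles in rad, forces in N, time in s.
With the tool pointing down it reaches from about 0.35 to 0.9 m from the base axis. Payload 8.1 kg.
Tool frame: the origin (TCP) lies on the centre line of the jaws, within the pads' length; the fingertips stand 17 mm ahead of it and the grasp point (between the pads) lies 2 mm behind it; z points along the fingers, y is the direction in which the jaws open and shut (so a half turn about z gives the same grasp; the last joint's range is limited). The gripper opens to 92 mm and grips with 3 to 60 N. Pads are 19 mm wide; open, the fingers measure 130 mm over their backs; the gripper's body (75 mm by 190 mm) begins 47 mm behind the grasp point.
Start: joints at [1.01, 0.434, 0.025, 1.573, -0.012, 1.134, -0.075], TCP at [0.276, -0.561, 0.244] pointing down, gripper open.
Joint ranges: [-2.62, 2.62], [-0.44, 2.09], [-1.27, 1.32], [0.08, 2.57], [-1.32, 4.46], [0.12, 2], [-2.74, 2.74]. Speed limits (rad/s): [2.22, 2.22, 3.01, 3.01, 3.14, 3.14, 3.14].

## Interface

Orientations are given as a rotation vector (axis times angle).
In Python, from cell import arm gives the robot as it stands.
- The arm moves only by the shell command python3 -m creep 'ROWS' [FORCE]. ROWS is JSON, a list that holds one entry, the list of rows, each a list of 7 numbers: the shift along the world's x, y, z in cm, then the turn, a rotation vector about the world's x, y, z in degrees, then the opening, from -1 (shut) to 1 (fully open), so that 0 is half open. In form: [[[tx, ty, tz, ax, ay, az, jaw], ...]]. A call has 1 to 5 rows; each row is the pose to reach, as a shift and turn from the pose commanded when the call began; what a row does not reach only later rows make up. A row lasts 1/10 s, in which the tool goes at most 50 mm and 8.59 degrees, less where a joint would pass 70% of its speed; a pose out of reach is approached as far as the arm can. A call with a gripper value outside its range is refused whole. The fingers move at their own pace and stop on an object; FORCE is the grip in N (left out, the last holds). Time passes only in rows, so rows that repeat a pose let the fingers close. It gives the time, the measured TCP pose, the force and the opening at its end, in the units of the state.
- arm.observe(): the state, without advancing time (a new reading comes with each control period).
- arm.get_image(name): name is "side" or "top"; returns the picture (480x640x3 uint8, red, green, blue); there is no depth.
- arm.camera_model(name): a dict with "vfov" (degrees; the focal length in pixels is half the picture's height over the tangent of half this angle, whatever the lens; pixels are square), "cx", "cy" (the principal point, pixels), "cam_to_world" (4x4, takes a point from camera to world coordinates). Camera axes: x right, y down, z forward; pixel columns grow to the right and rows downward; lengths in m; the calibration is good to about 2 mm. A picture is of the moment at which its call begins. camera_model takes no time and is no camera call.
- arm.sign_off(): hands the job in, once; it reports no verdict.
The state is a dict: "clock": time; "joints": joint angles; "dq": joint speeds; "joint_efforts": joint torques, N m; "position": TCP position; "ee_rot": TCP orientation; "force": force on the tool from outside, world axes, zero at the start; "ft_torque": the same for the moment, N m; "width": opening from 0.0 (shut) to 1.0 (fully open).
Only numpy, scipy, OpenCV 4.12 (cv2) and the standard library are available. Lean on these libraries where they do the work, as an engineer would, in place of code of your own. Each camera call takes 0.05 s, during which the arm holds its last target.

## Working session

There is one attempt and no reset: what is moved stays moved. The work goes in short steps, Python scripts to look and compute and a shell command to move; the robot and the scene stay as the last step left them, time stands still between calls to the robot, and variables do not carry over. Pictures are saved under pics/ and viewed, and the job is handed in when it is done.

```bash
mkdir -p pics; ls; python3 - <<'E'
from cell import arm
import cv2,numpy as np
for n in("side","top"):
    im=arm.get_image(n); cv2.imwrite(f"pics/{n}0.png",im[:,:,::-1]); m=arm.camera_model(n);print(n,m["vfov"],m["cx"],m["cy"],np.round(m["cam_to_world"],4).tolist(), [k for k in m])
s=arm.observe();print({k:np.round(v,3).tolist() for k,v in s.items()})
E
```

```text
pics
side 44.63975326114101 313.4380889975282 237.56557555301356 [[-0.6753, -0.4058, 0.6159, -0.1855], [-0.7376, 0.3729, -0.563, 0.6745], [-0.0012, -0.8344, -0.5511, 0.7457], [0.0, 0.0, 0.0, 1.0]] ['vfov', 'cx', 'cy', 'cam_to_world']
top 51.674646850160414 321.4919491255436 241.12756283062177 [[0.0214, -0.9967, 0.0782, 0.4676], [-0.9998, -0.0218, -0.0043, -0.0014], [0.006, -0.078, -0.9969, 1.0234], [0.0, 0.0, 0.0, 1.0]] ['vfov', 'cx', 'cy', 'cam_to_world']
{'clock': 0.1, 'joints': [1.01, 0.435, 0.025, 1.574, -0.012, 1.134, -0.075], 'dq': [-0.0, -0.003, -0.0, -0.001, 0.001, 0.001, -0.001], 'joint_efforts': [0.002, -66.913, 0.987, -31.515, -0.061, 0.037, 0.0], 'position': [0.276, -0.56, 0.243], 'ee_rot': [-3.058, -0.712, 0.001], 'force': [-0.801, 0.46, 0.146], 'ft_torque': [-0.051, 0.006, -0.01], 'width': 1.001}
```

View pics/side0.png

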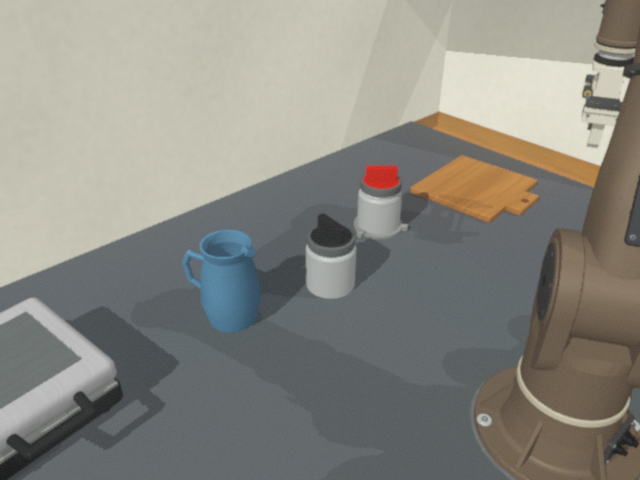

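View pics/top0.png

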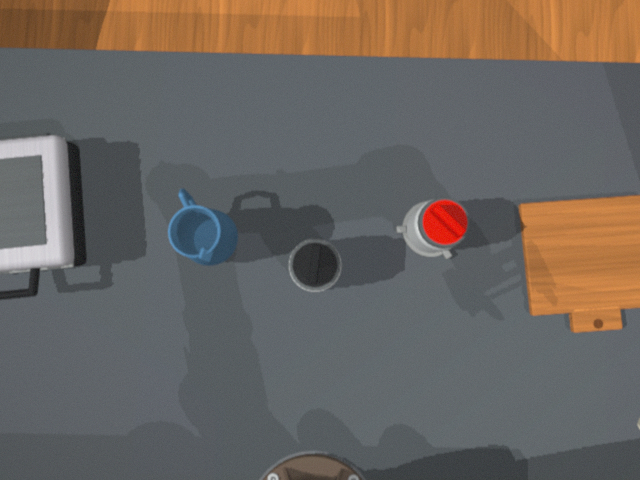

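The side view shows the red-bar canister at about (380,205), the black one at (331,260) and the pitcher at (230,280). In the top view the red cap is at about (445,222), the black cap at (315,265) and the pitcher at (200,232). I'll zoom in on the red cap next.

```bash
python3 - <<'E'
import cv2,numpy as np
a=cv2.imread("pics/top0.png")[180:270,385:485]; b=cv2.imread("pics/side0.png")[150:250,335:435]
a=cv2.resize(a,None,fx=4,fy=4,interpolation=2);b=cv2.resize(b,None,fx=4,fy=4,interpolation=2)
b=b[:360];cv2.imwrite("pics/z0.png",np.hstack([a,b]))
E
```

```text
(no output)
```

View pics/z0.png

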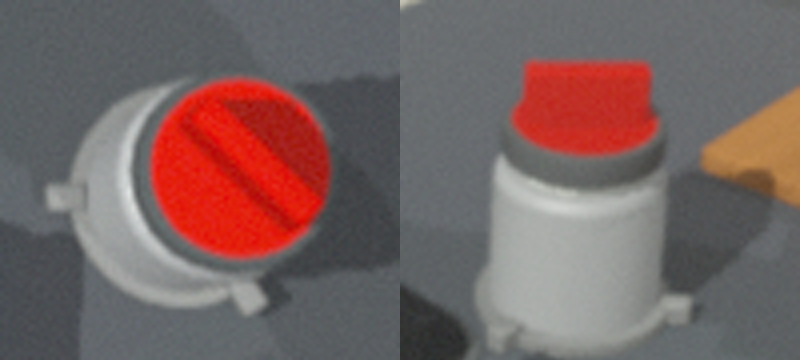

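```bash
python3 - <<'E'
import cv2,numpy as np
im=cv2.imread("pics/top0.png").astype(float)
R=im[:,:,2]-im[:,:,0]
for x in range(10,640,70):
    c=R[35:80,x-4:x+5].mean(1); t=30
    i=np.where(c>t)[0].max(); print(x,round(35+i+(c[i]-t)/(c[i]-c[i+1]),1))
im=cv2.imread("pics/side0.png").astype(float)
# table back edge (wall/slate) 
g=im.mean(2)
for x in range(10,400,45):
    c=cv2.GaussianBlur(g,(0,0),1.5)[:,x]; d=np.diff(c[60:300]);print('s',x,60+d.argmin(),round(d.min(),1))
E
```

```text
10 47.2
80 48.9
150 51.0
220 52.8
290 54.4
360 56.1
430 57.8
500 59.5
570 61.2
s 10 282 -18.2
s 55 264 -17.8
s 100 246 -17.1
s 145 228 -17.1
s 190 209 -17.2
s 235 191 -17.0
s 280 173 -16.7
s 325 155 -16.7
s 370 137 -14.2
```

```bash
cat > h.py <<'E'
import cv2,numpy as np
from cell import arm
def P(n):
    m=arm.camera_model(n);f=240/np.tan(np.radians(m["vfov"]/2));T=np.array(m["cam_to_world"])
    return np.array([[f,0,m["cx"]],[0,f,m["cy"]],[0,0,1]]),T
def proj(n,X):
    K,T=P(n);c=(np.atleast_2d(X)-T[:3,3])@T[:3,:3];p=c@K.T;return p[:,:2]/p[:,2:]
def unproj(n,uv,z):
    K,T=P(n);d=np.c_[np.atleast_2d(uv),np.ones(len(np.atleast_2d(uv)))]@np.linalg.inv(K).T@T[:3,:3].T
    return T[:3,3]+d*((z-T[2,3])/d[:,2:])
def bar(x,y,t,dz=0):
    c,s=np.cos(t),np.sin(t);o=[]
    for z in(.124,.158):
        for a,b in((1,1),(1,-1),(-1,-1),(-1,1)):
            o.append([x+c*a*.035-s*b*.008,y+s*a*.035+c*b*.008,z+dz])
    return np.array(o)
def circ(x,y,r,z):
    t=np.linspace(0,2*np.pi,73);return np.c_[x+r*np.cos(t),y+r*np.sin(t),0*t+z]
def red(im):
    hsv=cv2.cvtColor(im,cv2.COLOR_BGR2HSV);return (((hsv[...,0]<8)|(hsv[...,0]>172))&(hsv[...,1]>170)&(hsv[...,2]>70)).astype(np.uint8)
def sil(n,x,y,t,dz,r):
    m=np.zeros((480*4,640*4),np.uint8)
    for pts in (circ(x,y,r,.124+dz),bar(x,y,t,dz)):
        h=cv2.convexHull(np.round((proj(n,pts)+.5)*4-.5).astype(np.int32));cv2.fillConvexPoly(m,h,255)
    return cv2.resize(m,(640,480),interpolation=cv2.INTER_AREA)/255.
E
python3 - <<'E'
from h import *
from scipy.optimize import differential_evolution as DE
ims={n:cv2.imread(f"pics/{n}0.png") for n in("side","top")}
M={n:red(im).astype(float) for n,im in ims.items()}
for n in M:print(n,M[n].sum(), unproj(n,[np.argwhere(M[n])[:,::-1].mean(0)],.13))
# fit silhouettes; the bar rim in top picked inside via angle line fits afterwards
x0=unproj("top",[np.argwhere(M["top"])[:,::-1].mean(0)],.126)[0]
f=lambda p:sum(abs(sil(n,p[0],p[1],p[2],0,p[3])-M[n]).sum() for n in M)
r=DE(f,[(x0[0]-.02,x0[0]+.02),(x0[1]-.02,x0[1]+.02),(-1.6,1.6),(.038,.048)],maxiter=40,popsize=10,seed=1)
print(r.x,r.fun)
tiles=[]
for n,(u,v) in (("top",(395,170)),("side",(335,150))):
    z=cv2.resize(ims[n][v:v+90,u:u+90],None,fx=4,fy=4,interpolation=2)
    b=((proj(n,bar(*r.x[:3]))+.5-[u,v])*4).astype(np.int32);c=((proj(n,circ(*r.x[:2],r.x[3],.124))+.5-[u,v])*4).astype(np.int32)
    cv2.polylines(z,[b[:4],b[4:]],True,(255,255,0));cv2.polylines(z,[c],True,(0,255,0));tiles.append(z)
cv2.imwrite("pics/fit.png",np.hstack(tiles))
E
```

```text
side 664.0 [[ 0.58493552 -0.2384144   0.13      ]]
top 1525.0 [[ 0.57791114 -0.22794438  0.13      ]]Traceback (most recent call last):
  File "<stdin>", line 9, in <module>
    return fun(*args, **kwargs)
    ret = solver.solve()
    next(self)
    ~~~~^^^^^^
    energy = self.func(parameters)
    return self.f(x, *self.args)
           ~~~~~~^^^^^^^^^^^^^^^
  File "<stdin>", line 8, in <lambda>
  File "<stdin>", line 8, in <genexpr>
  File "h.py", line 24, in sil
    h=cv2.convexHull(np.round((proj(n,pts)+.5)*4-.5).astype(np.int32));cv2.fillConvexPoly(m,h,255)
                               ~~~~^^^^^^^
  File "h.py", line 7, in proj
    K,T=P(n);c=(np.atleast_2d(X)-T[:3,3])@T[:3,:3];p=c@K.T;return p[:,:2]/p[:,2:]
        ~^^^
  File "h.py", line 4, in P
    m=arm.camera_model(n);f=240/np.tan(np.radians(m["vfov"]/2));T=np.array(m["cam_to_world"])
ValueError: time passes only in moves, steps and waits
```

The interface limits repeated `camera_model` calls, so I'll cache them.

```bash
python3 - <<'E'
s=open('h.py').read()
s=s.replace("def P(n):","import functools\n@functools.lru_cache(None)\ndef P(n):")
open('h.py','w').write(s)
E
cat > fit.py <<'E'
from h import *
import sys
from scipy.optimize import differential_evolution as DE
tag=sys.argv[1]; dz=float(sys.argv[2])
ims={n:cv2.imread(f"pics/{n}{tag}.png") for n in("side","top")}
M={n:red(im).astype(float) for n,im in ims.items()}
x0=unproj("top",[np.argwhere(M["top"])[:,::-1].mean(0)],.126)[0]
f=lambda p:sum(abs(sil(n,p[0],p[1],p[2],dz,p[3])-M[n]).sum() for n in M)
r=DE(f,[(x0[0]-.02,x0[0]+.02),(x0[1]-.02,x0[1]+.02),(-1.6,1.6),(.038,.048)],maxiter=25,popsize=8,seed=1,polish=False)
print(r.x,r.fun)
tiles=[]
for n,(u,v) in (("top",(395,170)),("side",(335,150))):
    z=cv2.resize(ims[n][v:v+90,u:u+90],None,fx=4,fy=4,interpolation=2)
    b=((proj(n,bar(*r.x[:3],dz))+.5-[u,v])*4).astype(np.int32);c=((proj(n,circ(*r.x[:2],r.x[3],.124+dz))+.5-[u,v])*4).astype(np.int32)
    cv2.polylines(z,[b[:4],b[4:]],True,(255,255,0));cv2.polylines(z,[c],True,(0,255,0));tiles.append(z)
cv2.imwrite(f"pics/fit{tag}.png",np.hstack(tiles))
E
time python3 fit.py 0 0
```

```text
[ 0.57885434 -0.22945432  0.81624941  0.04004343] 121.19607843137254
real	0m6.236s
user	0m11.143s
sys	0m1.982s
```

View pics/fit0.png

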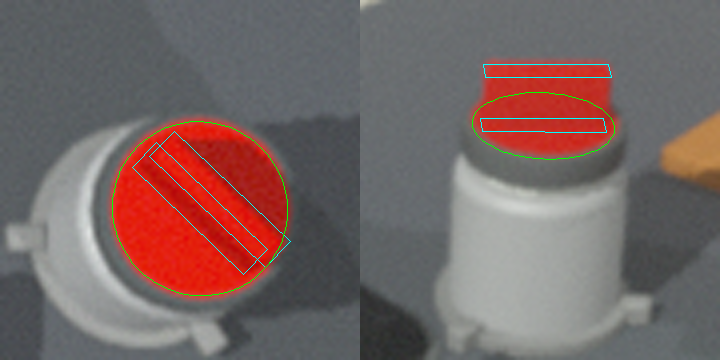

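The red cap is fitted at about (0.579, -0.229) with the bar at 46.8° in the world. The overlay sits on the cap in both views to within 1 or 2 mm. Next I transfer at height and turn the jaws +20.6°.

```bash
python3 -m creep '[[[3,3.3,0,0,0,4,1],[6,6.6,0,0,0,8,1],[9,9.9,0,0,0,12,1],[12,13.2,0,0,0,16,1],[15,16.5,0,0,0,20.6,1]]]' 60
python3 -m creep '[[[3,3.3,0,0,0,0,1],[6,6.6,0,0,0,0,1],[9,9.9,0,0,0,0,1],[12,13.2,0,0,0,0,1],[15,16.5,0,0,0,0,1]]]'
python3 -m creep '[[[0.2,0.1,0,0,0,0,1],[0.2,0.1,0,0,0,0,1],[0.2,0.1,0,0,0,0,1]]]'
python3 - <<'E'
from h import *
for n in("side","top"): cv2.imwrite(f"pics/{n}1.png",arm.get_image(n)[:,:,::-1])
s=arm.observe();print({k:np.round(v,4).tolist() for k,v in s.items()})
from scipy.spatial.transform import Rotation as R
print(np.round(R.from_rotvec(s["ee_rot"]).as_matrix(),3))
a=cv2.imread("pics/top1.png")[130:290,355:515];b=cv2.imread("pics/side1.png")[80:240,300:460]
cv2.imwrite("pics/z1.png",cv2.resize(np.hstack([a,b]),None,fx=2.5,fy=2.5,interpolation=2))
E
```

```text
clock: 0.6
position: [0.427, -0.3941, 0.2435]
ee_rot: [-2.881, -1.252, 0.0]
force: [0.4, -0.6, -0.7]
width: 0.998
clock: 1.1
position: [0.577, -0.2292, 0.2434]
ee_rot: [-2.883, -1.248, 0.001]
force: [-0.3, -1.2, 1.0]
width: 0.996
clock: 1.4
position: [0.5773, -0.231, 0.2434]
ee_rot: [2.884, 1.246, -0.002]
force: [0.2, 0.2, 0.6]
width: 1.007
{'clock': 1.5, 'joints': [0.4151, 0.4397, -0.1747, 1.5685, 0.0825, 1.1411, -0.534], 'dq': [0.0032, -0.0022, -0.0032, -0.0014, -0.0031, 0.0011, -0.002], 'joint_efforts': [-0.7903, -66.6893, -2.3092, -31.5115, -0.1001, -0.0161, 0.0087], 'position': [0.5771, -0.2315, 0.2437], 'ee_rot': [2.8842, 1.2442, -0.0015], 'force': [0.5828, -0.2733, -0.3988], 'ft_torque': [-0.0401, 0.0039, -0.0817], 'width': 0.9972}
[[ 0.686  0.727 -0.001]
 [ 0.727 -0.686 -0.001]
 [-0.001 -0.    -1.   ]]
```

View pics/z1.png

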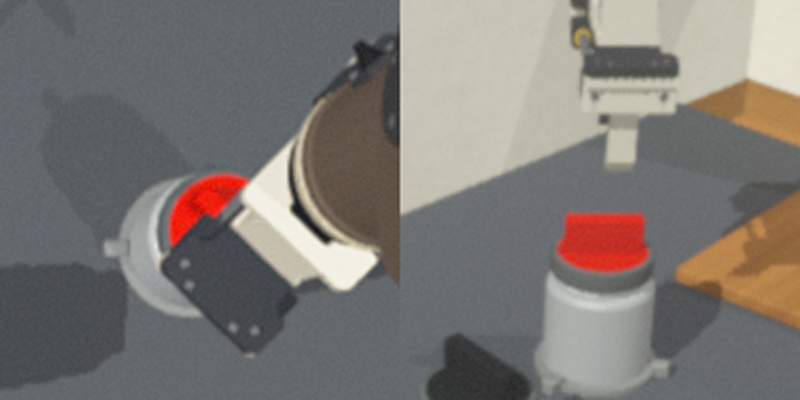

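```bash
python3 - <<'E'
from h import *
for p in([.5771,-.2315,.2267],[.5771,-.2315,.158],[.5789,-.2295,.158]):print(p,proj("side",p))
a=cv2.imread("pics/side1.png")[105:205,345:425]
cv2.imwrite("pics/z1b.png",cv2.resize(a,None,fx=6,fy=6,interpolation=2))
E
```

```text
[0.5771, -0.2315, 0.2267] [[384.49518131 138.62912183]]
[0.5771, -0.2315, 0.158] [[382.46705683 167.20854389]]
[0.5789, -0.2295, 0.158] [[381.2614134  167.21443655]]
```

View pics/z1b.png

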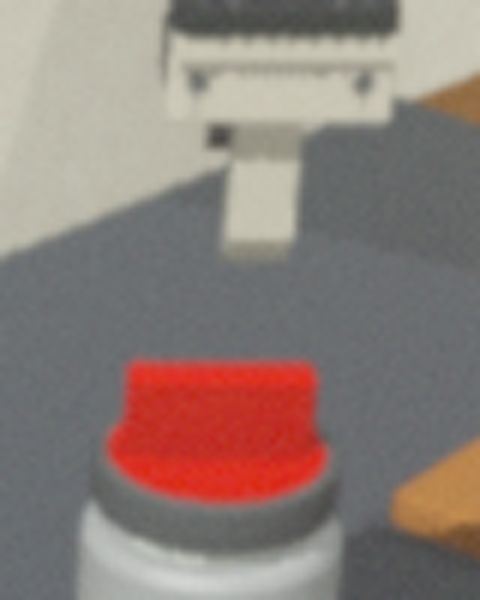

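```bash
python3 -m creep '[[[0.1,0.1,-2.5,0,0,0,1],[0.1,0.1,-5,0,0,0,1],[0.1,0.1,-7.5,0,0,0,1],[0.1,0.1,-9,0,0,0,1],[0.1,0.1,-9.7,0,0,0,1]]]'
python3 -m creep '[[[0,0,0,0,0,0,-1],[0,0,0,0,0,0,-1],[0,0,0,0,0,0,-1],[0,0,0,0,0,0,-1],[0,0,0,0,0,0,-1]]]' 60
python3 -m creep '[[[0,0,0,0,0,0,-1],[0,0,0,0,0,0,-1],[0,0,0,0,0,0,-1]]]' 60
python3 - <<'E'
from h import *
for n in("side","top"): cv2.imwrite(f"pics/{n}2.png",arm.get_image(n)[:,:,::-1])
s=arm.observe();print({k:np.round(v,4).tolist() for k,v in s.items()})
a=cv2.imread("pics/top2.png")[130:290,355:515];b=cv2.imread("pics/side2.png")[80:240,300:460]
cv2.imwrite("pics/z2.png",cv2.resize(np.hstack([a,b]),None,fx=2.5,fy=2.5,interpolation=2))
E
```

```text
clock: 2.0
position: [0.5775, -0.2298, 0.1452]
ee_rot: [-2.883, -1.245, 0.004]
force: [0.8, -0.3, 0.4]
width: 0.998
clock: 2.5
position: [0.5795, -0.2287, 0.1473]
ee_rot: [2.882, 1.248, 0.001]
force: [0.1, 0.1, -0.1]
width: 0.617
clock: 2.8
position: [0.5792, -0.2286, 0.1468]
ee_rot: [2.883, 1.248, 0.0]
force: [-0.4, -0.3, -0.5]
width: 0.358
{'clock': 2.9, 'joints': [0.4072, 0.5299, -0.1714, 1.6793, 0.1069, 0.9416, -0.5577], 'dq': [0.0001, 0.0007, -0.0013, 0.0009, -0.0019, 0.0013, 0.0001], 'joint_efforts': [-0.0032, -70.1674, -2.2554, -27.972, -0.0581, -0.0088, 0.0], 'position': [0.5792, -0.2287, 0.1467], 'ee_rot': [-2.8829, -1.2483, 0.0001], 'force': [-0.8085, -0.046, 0.1394], 'ft_torque': [-0.0073, -0.0672, -0.0166], 'width': 0.2651}
```

View pics/z2.png

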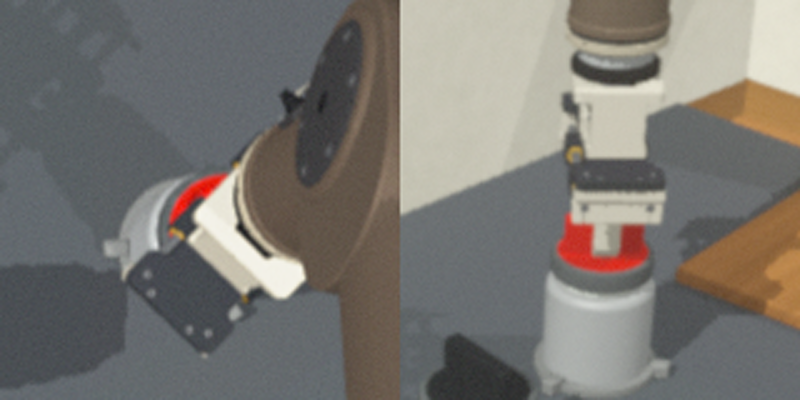

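The fingers straddle the bar, centred at about (382,175) in the side view. They are still closing, with the opening at 24 mm.

```bash
python3 -m creep '[[[0,0,0,0,0,0,-1],[0,0,0,0,0,0,-1],[0,0,0,0,0,0,-1],[0,0,0,0,0,0,-1]]]' 60
python3 -m creep '[[[0,0,-0.2,0,0,0,-1],[0,0,-0.4,0,0,0,-1],[0,0,-0.6,0,0,0,-1],[0,0,-0.7,0,0,0,-1],[0,0,-0.7,0,0,0,-1]]]' 60
python3 -m creep '[[[0,0,0,0,0,0,-1],[0,0,0,0,0,0,-1]]]'
```

```text
clock: 3.3
position: [0.5804, -0.2298, 0.1469]
ee_rot: [2.881, 1.247, 0.003]
force: [5.6, -4.5, -3.3]
width: 0.17
clock: 3.8
position: [0.5805, -0.2298, 0.1416]
ee_rot: [2.881, 1.246, 0.004]
force: [-0.5, -2.7, 12.5]
width: 0.174
clock: 4.0
position: [0.5805, -0.2298, 0.1418]
ee_rot: [2.881, 1.246, 0.004]
force: [-0.4, -1.6, 13.0]
width: 0.17
```

```bash
python3 -m creep '[[[0,0,-0.2,0,0,0,-1],[0,0,-0.4,0,0,0,-1],[0,0,-0.4,0,0,0,-1]]]' 60
python3 - <<'E'
from h import *
for n in("side",): cv2.imwrite(f"pics/{n}3.png",arm.get_image(n)[:,:,::-1])
a=cv2.imread("pics/side2.png")[140:240,340:420];b=cv2.imread("pics/side3.png")[140:240,340:420]
cv2.imwrite("pics/z3.png",cv2.resize(np.hstack([a,b]),None,fx=5,fy=5,interpolation=2))
s=arm.observe();print(s['position'],s['force'],s['ft_torque'])
E
```

```text
clock: 4.3
position: [0.5806, -0.2299, 0.1391]
ee_rot: [2.88, 1.246, 0.004]
force: [-4.5, -0.6, 24.0]
width: 0.169
[ 0.58061887 -0.22980265  0.13909237] [-5.08580509 -0.12340001 23.39972144] [-0.02491773  1.3294654  -0.04561897]
```

View pics/z3.png

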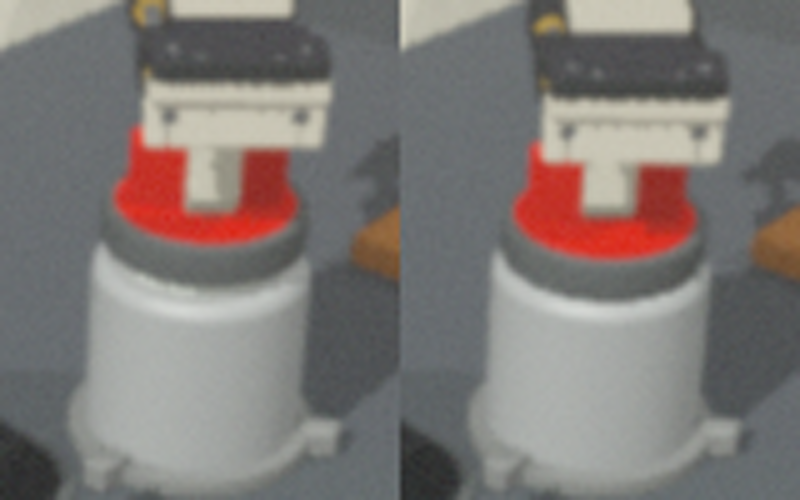

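Between frames the cap rim moved down about 3 px, so the cap is pressed. TCP travel is about 7.8 mm and the force has risen to 24 N, which means it is at the bottom stop. Now I turn it.

```bash
python3 -m creep '[[[0,0,0,0,0,3,-1],[0,0,0,0,0,7,-1],[0,0,0,0,0,11,-1],[0,0,0,0,0,16,-1],[0,0,0,0,0,21,-1]]]' 60
python3 - <<'E'
from h import *
from scipy.spatial.transform import Rotation as R
s=arm.observe();m=R.from_rotvec(s['ee_rot']).as_matrix();print(np.degrees(np.arctan2(-m[1,1],-m[0,1])),s['ft_torque'],s['force'],s['joints'])
E
```

```text
clock: 4.85
position: [0.5805, -0.2298, 0.1391]
ee_rot: [2.601, 1.754, 0.003]
force: [-6.2, -0.9, 24.8]
width: 0.169
157.9791908985408 [-0.08305641  1.44420612 -0.03563599] [-6.21426522 -0.85862984 24.82642001] [ 0.4700967   0.54723534 -0.26410789  1.68055074  0.17190227  0.93208439
 -0.24373144]
```

```bash
python3 -m creep '[[[0,0,0,0,0,5,-1],[0,0,0,0,0,10,-1],[0,0,0,0,0,15,-1],[0,0,0,0,0,20,-1],[0,0,0,0,0,25,-1]]]' 60
python3 -m creep '[[[0,0,0,0,0,5,-1],[0,0,0,0,0,10,-1],[0,0,0,0,0,14,-1],[0,0,0,0,0,17,-1],[0,0,0,0,0,17,-1]]]' 60
python3 - <<'E'
from h import *
from scipy.spatial.transform import Rotation as R
s=arm.observe();m=R.from_rotvec(s['ee_rot']).as_matrix();print(np.degrees(np.arctan2(-m[1,1],-m[0,1])),s['ft_torque'],s['force'],s['joints'])
for n in("side","top"): cv2.imwrite(f"pics/{n}4.png",arm.get_image(n)[:,:,::-1])
a=cv2.imread("pics/top4.png")[150:270,375:495];b=cv2.imread("pics/side4.png")[130:250,320:440]
cv2.imwrite("pics/z4.png",cv2.resize(np.hstack([a,b]),None,fx=3.3,fy=3.3,interpolation=2))
E
```

```text
clock: 5.35
position: [0.5803, -0.2298, 0.1391]
ee_rot: [2.16, 2.275, 0.001]
force: [-5.8, -1.1, 24.5]
width: 0.169
clock: 5.85
position: [0.5803, -0.2299, 0.1391]
ee_rot: [1.802, 2.568, -0.0]
force: [-6.4, -0.9, 25.8]
width: 0.171
-160.12155959658966 [-0.21750195  1.56661922 -0.0105769 ] [-6.35303911 -0.93189643 25.79866694] [ 0.59196652  0.57479903 -0.44913065  1.66921082  0.29444522  0.96105653
  0.38348137]
```

View pics/z4.png

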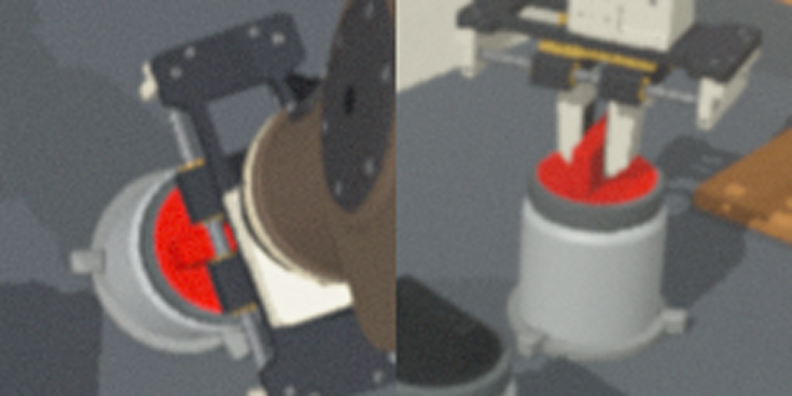

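The cap has turned 63° (1.10 rad) while held down, and the bar is still square between the pads. I'll ease up with the spring and then release.

```bash
python3 -m creep '[[[0,0,0.4,0,0,0,-1],[0,0,0.8,0,0,0,-1],[0,0,1.2,0,0,0,-1],[0,0,1.6,0,0,0,-1],[0,0,1.6,0,0,0,-1]]]' 60
python3 -m creep '[[[0,0,0,0,0,0,1],[0,0,0,0,0,0,1],[0,0,0,0,0,0,1],[0,0,0,0,0,0,1],[0,0,0,0,0,0,1]]]'
python3 -m creep '[[[0,0,0,0,0,0,1],[0,0,0,0,0,0,1],[0,0,0,0,0,0,1]]]'
```

```text
clock: 6.45
position: [0.5801, -0.2298, 0.1526]
ee_rot: [1.805, 2.568, 0.0]
force: [3.2, -3.5, 4.8]
width: 0.171
clock: 6.95
position: [0.579, -0.2284, 0.1515]
ee_rot: [-1.805, -2.57, 0.0]
force: [0.2, 0.6, 0.1]
width: 0.555
clock: 7.25
position: [0.5792, -0.2287, 0.1517]
ee_rot: [1.806, 2.571, 0.0]
force: [-0.3, -0.3, 0.5]
width: 0.818
```

Jaws are open. I go straight up, then back away for a clear look.

```bash
python3 -m creep '[[[0,0,1.5,0,0,0,1],[0,0,4,0,0,0,1],[0,0,7,0,0,0,1],[0,0,10,0,0,0,1],[0,0,12,0,0,0,1]]]'
python3 -m creep '[[[-2,-4,0,0,0,0,1],[-4,-8,0,0,0,0,1],[-6,-12,0,0,0,0,1],[-8,-16,0,0,0,0,1],[-10,-20,0,0,0,0,1]]]'
python3 -m creep '[[[0,-2,0,0,0,0,1],[0,-2,0,0,0,0,1],[0,-2,0,0,0,0,1]]]'
python3 - <<'E'
from h import *
for n in("side","top"): cv2.imwrite(f"pics/{n}5.png",arm.get_image(n)[:,:,::-1])
s=arm.observe();print(s['force'],s['position'],s['clock'])
E
python3 fit.py 5 0.006
python3 - <<'E'
import cv2,numpy as np
a=cv2.imread("pics/top5.png");b=cv2.imread("pics/side5.png")
cv2.imwrite("pics/both5.png",cv2.resize(np.hstack([a,b]),(800,300),interpolation=cv2.INTER_AREA))
E
```

```text
clock: 7.75
position: [0.5799, -0.2285, 0.2755]
ee_rot: [1.804, 2.568, 0.002]
force: [-0.2, -0.1, -0.2]
width: 1.001
clock: 8.25
position: [0.4784, -0.4301, 0.2733]
ee_rot: [1.805, 2.57, 0.0]
force: [1.3, 0.0, -1.1]
width: 1.006
clock: 8.55
position: [0.4794, -0.4484, 0.2725]
ee_rot: [1.806, 2.57, 0.001]
force: [-0.6, 1.2, -0.6]
width: 0.998
[ 7.16204535e-01  8.61562464e-04 -9.54856300e-01] [ 0.48015455 -0.44704537  0.2724432 ] 8.65
[ 0.57860082 -0.22952376 -1.18914367  0.04009385] 135.78039215686272
```

View pics/fit5.png

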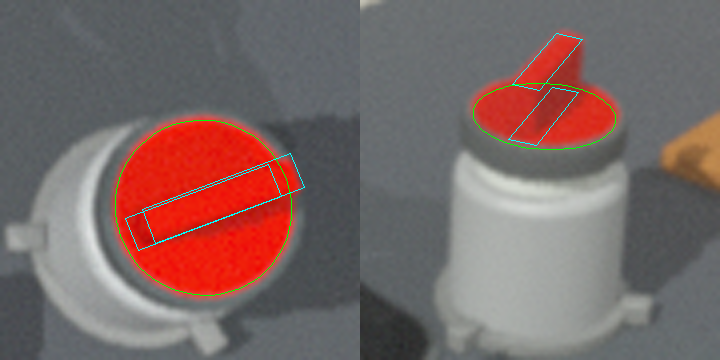

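View pics/both5.png

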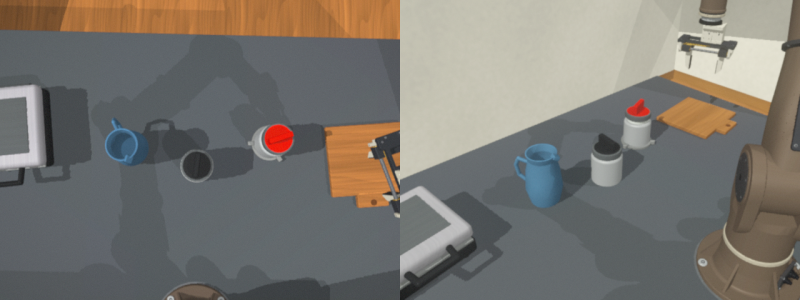

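The cap stands visibly higher, with the neck showing under the rim in the side view. The bar has turned 1.14 rad, and the black canister and pitcher look unmoved. Handing in.

```bash
python3 - <<'E'
import cv2,numpy as np
for n,r in(("top",(160,310,150,350)),("side",(240,340,170,360))):
    a,b=[cv2.imread(f"pics/{n}{k}.png")[r[0]:r[1],r[2]:r[3]].astype(np.float32).mean(2) for k in(0,5)]
    print(n,cv2.phaseCorrelate(a,b))
from cell import arm
print(arm.sign_off())
E
```

```text
top ((0.030668075703545128, 0.0328206704187437), 0.9487380605061849)
side ((0.044216661704439275, -0.01775401533863885), 0.9856426469484965)
the job is handed in; nothing more can be done
None
```

The tablet canister is open. I gripped the red bar and pressed the cap to its stop: about 7.8 mm of travel, with about 24 N on the wrist. Holding it down, I turned it 63° (1.10 rad) anticlockwise. I then eased up with the spring, opened the jaws and backed away. The job was handed in at about 8.7 s, and the sign-off call gave no verdict.

- **Cap:** in the last pictures the bar had turned about 1.14 rad, past the 0.85 tooth. The cap stood up, with a gap under its rim, and the picture fit at the open height (6 mm higher) agreed. The camera and wrist turn readings differ by about 0.03 rad, which is within the fit's accuracy.
- **Bystanders:** the area around the black-bar canister and the pitcher shifted less than 0.1 px in both views, so neither moved.
- **Robot:** the arm was clear of everything, with wrist force near zero. The highest wrist reading I saw was about 27 N, at the end of the turn.

No check failed.

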